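# Find the check valve whose ball still runs

### The job

One of the four closed check valves on the table still has a ball running free inside; in the others it is seized. Rock the valves where they stand, pressing an end down and feeling for the ball rolling inside, then put the free one in the blue crate, set down gently on its foot and let go. The seized valves must not be picked up or knocked over, and stay about where they stood; leave everything else alone.

Things in the scene. Friction and masses are not known exactly. Their poses are not given: they have to be found in the camera images.
- valve1_mid (a point): One of 4 identical, loose, closed check valves of grey plastic: square barrel 46 mm wide and high, a round black plug (46 mm diameter, 20 mm long) in each end, 180 mm long overall, on a central foot 50 mm long, 46 wide, 12 high, so both ends overhang. The point is the barrel's centre, 35 mm above the foot's underside (top at 58 mm); x along the valve, z up. It weighs 0.48 to 0.93 kg at random.
- valve2_mid (a point): Another such valve, same point and axes. Pressed on a plug's top, 80 mm from its centre, any valve tips about its foot's edge (25 mm from the centre) with about 1 to 6 N. The pressed spot then moves outwards as much as down: follow that arc, or friction jams it. An end can go down about 12 mm; let go, it rocks back level.
- valve3_mid (a point): Another such valve, same point and axes. In one valve (the numbers do not tell which) a steel ball, 0.18 kg, 35 mm diameter, can roll 52 mm either way from the middle: tip one end down, then the other (0.13 rad): the ball rolls over in about half a second and the force to hold the second end falls to two thirds or less of what it took at first (0.07 rad).
- valve4_mid (a point): Another such valve, same point and axes. In the three seized valves nothing moves: between tipping an end a little (0.07 rad) and holding it further down (0.13 rad) half a second later, the force hardly falls, and with friction at the touch it may grow by 1 to 3 N.
- crate_floor (a point): Open blue plastic crate fixed to the table, outside 240 mm (its x) by 180 mm (its y) by 55 mm high, walls and floor 5 mm thick, inside 230 by 170 mm. The point is the centre of the inner floor, 5 mm above the table; z is up. It stands at the left or the right side of the table. A valve fits in with its length along the crate's x.
- twine_tin: A loose bystander, not to be disturbed: an open steel tin, 64 mm diameter, 60 mm high; origin at the centre of its underside.
- jar: A loose bystander, not to be disturbed: a glass jar with a lid, 60 mm diameter, 85 mm high; origin at the centre of its underside.
- pipe_tee: A loose bystander, not to be disturbed: a brass pipe tee lying flat, 90 mm long, 32 mm diameter; origin on the table under its middle.
- coupling: A loose bystander, not to be disturbed: a black plastic pipe coupling, a ring of 52 mm diameter, 30 mm high; origin at the centre of its underside.
- mug: A loose bystander, not to be disturbed: a green mug, 76 mm diameter, 90 mm high; origin at the centre of its underside.
- seed_tray: Black seed tray with seedlings, fixed, 200 by 180 by 50 mm (seedlings to 65 mm), at the side of the table opposite to the crate; origin at the centre of its underside.
Mind the look-alikes: they are no part of the job. Leave any green look-alike of the part that bears valve4_mid alone. Leave any yellow look-alike of the part that bears valve2_mid alone.

How it is judged (in metres and radians):
On the way:
1. the valve with the free ball is lifted clear of the table (((distance between ball and valve1_mid below 0.08 m and height (world z) of valve1_mid above 0.07 m) or (distance between ball and valve2_mid below 0.08 m and height (world z) of valve2_mid above 0.07 m) or (distance between ball and valve3_mid below 0.08 m and height (world z) of valve3_mid above 0.07 m) or (distance between ball and valve4_mid below 0.08 m and height (world z) of valve4_mid above 0.07 m))), for 0.1 s.
At the end, for the whole second after the job is handed in: the valve with the free ball stands on its foot in the crate (centre within 60 mm along and 75 mm across of the crate's centre, tilted under 0.15 rad, at rest), and the three seized valves stand on the table, upright within 0.15 rad and within 60 mm of where they started (((distance between ball and valve1_mid below 0.08 m and x of valve1_mid in the frame of crate_floor between -0.06 and 0.06 m and y of valve1_mid in the frame of crate_floor between -0.075 and 0.075 m and z of valve1_mid in the frame of crate_floor below 0.042 m and angle between each of valve1_mid, valve2_mid, valve3_mid, valve4_mid's own z axis and vertical below 0.15 rad and linear speed of valve1 below 0.03 m/s and height (world z) of each of valve2_mid, valve3_mid, valve4_mid below 0.042 m and distance of each of valve2_mid, valve3_mid, valve4_mid from where it was at the start of the episode below 0.06 m) or (distance between ball and valve2_mid below 0.08 m and x of valve2_mid in the frame of crate_floor between -0.06 and 0.06 m and y of valve2_mid in the frame of crate_floor between -0.075 and 0.075 m and z of valve2_mid in the frame of crate_floor below 0.042 m and angle between each of valve2_mid, valve1_mid, valve3_mid, valve4_mid's own z axis and vertical below 0.15 rad and linear speed of valve2 below 0.03 m/s and height (world z) of each of valve1_mid, valve3_mid, valve4_mid below 0.042 m and distance of each of valve1_mid, valve3_mid, valve4_mid from where it was at the start of the episode below 0.06 m) or (distance between ball and valve3_mid below 0.08 m and x of valve3_mid in the frame of crate_floor between -0.06 and 0.06 m and y of valve3_mid in the frame of crate_floor between -0.075 and 0.075 m and z of valve3_mid in the frame of crate_floor below 0.042 m and angle between each of valve3_mid, valve1_mid, valve2_mid, valve4_mid's own z axis and vertical below 0.15 rad and linear speed of valve3 below 0.03 m/s and height (world z) of each of valve1_mid, valve2_mid, valve4_mid below 0.042 m and distance of each of valve1_mid, valve2_mid, valve4_mid from where it was at the start of the episode below 0.06 m) or (distance between ball and valve4_mid below 0.08 m and x of valve4_mid in the frame of crate_floor between -0.06 and 0.06 m and y of valve4_mid in the frame of crate_floor between -0.075 and 0.075 m and z of valve4_mid in the frame of crate_floor below 0.042 m and angle between each of valve4_mid, valve1_mid, valve2_mid, valve3_mid's own z axis and vertical below 0.15 rad and linear speed of valve4 below 0.03 m/s and height (world z) of each of valve1_mid, valve2_mid, valve3_mid below 0.042 m and distance of each of valve1_mid, valve2_mid, valve3_mid from where it was at the start of the episode below 0.06 m))); the robot touches nothing.
It fails at once if a seized valve is picked up or knocked over ((not (distance between ball and valve1_mid below 0.08 m) and (height (world z) of valve1_mid above 0.07 m or angle between valve1_mid's own z axis and vertical above 0.7 rad)) or (not (distance between ball and valve2_mid below 0.08 m) and (height (world z) of valve2_mid above 0.07 m or angle between valve2_mid's own z axis and vertical above 0.7 rad)) or (not (distance between ball and valve3_mid below 0.08 m) and (height (world z) of valve3_mid above 0.07 m or angle between valve3_mid's own z axis and vertical above 0.7 rad)) or (not (distance between ball and valve4_mid below 0.08 m) and (height (world z) of valve4_mid above 0.07 m or angle between valve4_mid's own z axis and vertical above 0.7 rad))).
It fails at once if a valve is dropped or thrown into the crate ((x of valve1_mid in the frame of crate_floor between -0.06 and 0.06 m and y of valve1_mid in the frame of crate_floor between -0.075 and 0.075 m and z of valve1_mid in the frame of crate_floor below 0.06 m and linear speed of valve1 above 0.7 m/s) or (x of valve2_mid in the frame of crate_floor between -0.06 and 0.06 m and y of valve2_mid in the frame of crate_floor between -0.075 and 0.075 m and z of valve2_mid in the frame of crate_floor below 0.06 m and linear speed of valve2 above 0.7 m/s) or (x of valve3_mid in the frame of crate_floor between -0.06 and 0.06 m and y of valve3_mid in the frame of crate_floor between -0.075 and 0.075 m and z of valve3_mid in the frame of crate_floor below 0.06 m and linear speed of valve3 above 0.7 m/s) or (x of valve4_mid in the frame of crate_floor between -0.06 and 0.06 m and y of valve4_mid in the frame of crate_floor between -0.075 and 0.075 m and z of valve4_mid in the frame of crate_floor below 0.06 m and linear speed of valve4 above 0.7 m/s)).
It fails at once if a bystander is moved more than 40 mm (distance of any of mug, twine_tin, jar, pipe_tee, coupling from where it was at the start of the episode above 0.04 m).
It also fails if it takes over 72 s, if anything falls off the work surface, if the arm or the gripper's body presses on something with over 40 N, if the wrist force passes 120 N, or if a joint passes its speed limit or range.

### The arm

A 6-joint arm with a two-finger parallel gripper is mounted at the origin on the work surface. World frame = base frame: x ahead of the robot, y to its left, z up, the work surface at z = 0. Lengths are in mm, angles in degrees, forces in N, time in s.
With the tool pointing down it reaches from about 300 to 850 mm from the base axis. Payload 4.2 kg.
Tool frame: the origin (TCP) lies midway between the tips of the shut fingers; the grasp point (between the pads) lies 19 mm behind it (env.grasp_offset is the distance from the TCP to the grasp point, in mm); z points along the fingers, y is the line along which they close (so a half turn about z gives the same grasp; the last joint's range is limited). The gripper opens to 91 mm and grips with 3 to 60 N. Pads are 32 mm wide; open, the fingers measure 118 mm over their backs; the gripper's body (76 mm by 178 mm) begins 60 mm behind the grasp point.
Start: joints at [70.187, 18.312, 89.639, -0, 72.044, -1.146], TCP at [184.041, 544.768, 213.976] pointing down, gripper open.
Joint ranges: [-177.97, 177.97], [-48.28, 115.42], [12.27, 149.76], [-77.06, 257.06], [2.81, 150.46], [-146.56, 146.56]. Speed limits (degrees/s): [147.25, 147.25, 180, 180, 180, 180].

### API

Orientations are given as [roll, pitch, yaw] about the fixed x, y, z axes, in that order (R = Rz(yaw) Ry(pitch) Rx(roll)).
In Python, from workcell import env, optics gives the robot as it stands. The module is installed in compiled form; this text tells all that it offers.
- The arm moves only by the tool send_rows, never from a script. Its argument "targets" is a list that holds one entry, the list of rows, each a list of 7 numbers: the turn, a rotation vector about the world's x, y, z scaled (see below), then the shift along the world's x, y, z scaled (see below), then the closure, from -1 (fully open) to 1 (shut). In form: [[[rx, ry, rz, x, y, z, gripper], ...]]. A call has 1 to 12 rows; each row shifts and turns the commanded pose from where the row before left it; what a row does not reach is not made up. The controller multiplies each number of a shift by 0.2 m and each number of a turn by pi/2 rad. A row lasts 1/10 s, in which the tool goes at most 50 mm and 8.59 degrees, less where a joint would pass 70% of its speed; a pose out of reach is approached as far as the arm can. A call with a number of a shift or a turn outside -1 to 1 is refused whole. A call with a gripper value outside its range is refused whole. The fingers move at their own pace and stop on an object; "grip_force" is the grip in N (left out, the last holds). Time passes only in rows, so rows that do not move let the fingers close. It gives the time, the measured TCP pose, the force, the opening and the grip force at its end, in the units of the state.
- env.state(): the state, without advancing time (a new reading comes with each control period).
- optics.grab_frame(name): name is "scene" or "top"; returns (picture, depth): 400x640x3 uint8, red, green, blue; 400x640 float32, mm along the optical axis (not along the pixel's ray), 0 where there is no reading.
- optics.camera_info(name): a dict with "camera_matrix" (3x3 intrinsics, pixels), "R" (3x3) and "t" (3): a world point X has camera coordinates R X + t. Camera axes: x right, y down, z forward; pixel columns grow to the right and rows downward; lengths in mm; the calibration is good to about 2 mm. A picture is of the moment at which its call begins. camera_info takes no time and is no camera call.
- env.job_done(): hands the job in; it is judged then, once.
Trained networks look in the newest picture that a camera, given by its name, has taken for a name from the list of things; names that differ only in an ending like _2 or _b are one class to them, and where a whole thing is asked for, a point or a joint stands for the part that bears it (a point fixed in the world has none). Each returns a list of dicts, best first, with "conf" (0 to 1); they miss things now and then, are a little off and sometimes report something else, mostly with a low value. They report only what shows in the picture. A call takes as long as a camera call. They do not tell look-alikes from the thing itself.
- optics.silhouettes(camera, name): "mask" (400x640 bool, what is visible of it) and "at" ([column, row] in pixels, amid what is visible of it).
- optics.place_of(camera, name): "at" ([column, row] in pixels: a listed point, or the origin of a listed thing).
The state is a dict: "time_s": time; "qpos": joint angles; "qvel": joint speeds; "effort": joint torques, N m; "ee_pos": TCP position; "ee_rot": TCP orientation; "force": force on the tool from outside, world axes, zero at the start; "torque": the same for the moment, N m; "gripper_width": finger opening in mm; "gripper_force": force on a finger pad.
Only numpy, scipy, OpenCV 4.12 (cv2) and the standard library are available. Lean on these libraries where they do the work, as an engineer would, in place of code of your own. Each camera call takes 0.05 s, during which the arm holds its last target. There are 200 camera calls.

## Working session

There is one attempt and no reset: what is moved stays moved. The work goes in short steps, Python scripts to look and compute and a tool call to move; the robot and the scene stay as the last step left them, time stands still between calls to the robot, and variables do not carry over. Pictures are saved under pics/ and viewed, at most 10 in all, crops included, and the job is handed in when it is done.

Besides the shell and the picture viewer there is one more tool, called as name(argument=value, ...) on one line, values as JSON. send_rows: Moves the arm, as the interface text tells. Its arguments: {"type":"object","properties":{"targets":{"type":"array"},"grip_force":{"type":"number"}},"required":["targets"]}

```bash
mkdir -p pics; cat > h.py <<'E'
from workcell import env, optics
import numpy as np, cv2
def px2w(cam,c,r,z):
    i=optics.camera_info(cam);K=np.array(i["camera_matrix"]);R=np.array(i["R"]);t=np.array(i["t"])
    d=R.T@np.linalg.solve(K,[c,r,1.]);o=-R.T@t
    return o+d*(z-o[2])/d[2]
def cloud(cam,depth):
    i=optics.camera_info(cam);K=np.array(i["camera_matrix"]);R=np.array(i["R"]);t=np.array(i["t"])
    v,u=np.mgrid[:400,:640]
    P=np.stack([(u-K[0,2])/K[0,0]*depth,(v-K[1,2])/K[1,1]*depth,depth],-1)
    return (P-t)@R
E
python3 - <<'E'
from h import *
im,d=optics.grab_frame("top");cv2.imwrite("pics/top0.png",im[:,:,::-1])
np.savez("top0.npz",im=im,d=d)
X=cloud("top",d)
s=env.state();print(s["time_s"],s["force"],s["ee_pos"],s["ee_rot"])
for n in ["valve1_mid"]:
    for o in optics.silhouettes("top",n):
        m=o["mask"]&(d>0);P=X[m];zt=np.percentile(P[:,2],90);Q=P[abs(P[:,2]-58)<8]
        r=cv2.minAreaRect(Q[:,:2].astype(np.float32)) if len(Q)>5 else None
        print(n,round(o["conf"],2),np.round(o["at"]),m.sum(),round(zt),r,im[o["mask"]].mean(0).round())
for n in ["crate_floor","mug","twine_tin","jar","pipe_tee","coupling","seed_tray"]:
    for o in optics.place_of("top",n)[:2]:print(n,round(o["conf"],2),np.round(o["at"]),px2w("top",*o["at"],0 if n!="crate_floor" else 5).round())
E
```

```text
0.05 [ 0.52761967 -0.14900888  0.21062693] [183.85309353 544.28384028 213.15159393] [-1.79901478e+02 -1.66637917e-03  1.61334320e+02]
valve1_mid 0.77 [276. 209.] 1120 60 ((456.67437744140625, 106.80147552490234), (179.47666931152344, 45.93151092529297), 74.85396575927734) [ 97. 100. 104.]
crate_floor 0.84 [456. 198.] [ 510. -398.    5.]
mug 0.96 [321. 100.] [795.   1.   0.]
twine_tin 0.6 [418. 132.] [ 706. -291.    0.]
jar 0.79 [228. 128.] [700. 271.   0.]
jar 0.34 [458. 198.] [ 513. -405.    0.]
pipe_tee 0.89 [246. 250.] [346. 198.   0.]
coupling 0.54 [393. 251.] [ 355. -216.    0.]
seed_tray 0.77 [185. 192.] [505. 379.   0.]
```

View pics/top0.png

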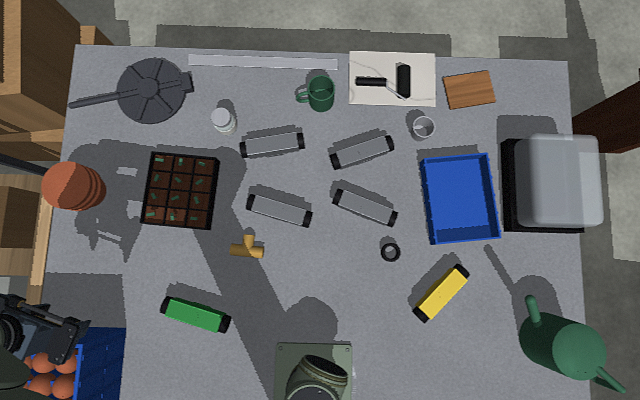

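The top picture shows four grey valves at about (272,144), (362,151), (280,208) and (365,206). The look-alikes are the green one at (195,314) and the yellow one at (441,293), and I'll leave both alone. The crate is at (460,198).

```bash
python3 - <<'E'
from h import *
z=np.load("top0.npz");im,d=z["im"],z["d"];X=cloud("top",d)
cv2.imwrite("pics/crop.png",cv2.resize(im[115:250,225:410,::-1],None,fx=4,fy=4,interpolation=cv2.INTER_CUBIC))
M=((abs(X[:,:,2]-58)<7)&(d>0)).astype(np.uint8)
n,L,S,C=cv2.connectedComponentsWithStats(M)
for c,r in [(272,144),(362,151),(280,208),(365,206)]:
    l=L[r-2:r+3,c-2:c+3].max();Q=X[L==l]
    print(c,r,S[l][4],cv2.minAreaRect(Q[:,:2].astype(np.float32)),np.median(Q[:,2]))
m=(X[:,:,2]>45)&(X[:,:,2]<62)&(im[:,:,2]>1.6*im[:,:,0])&(X[:,:,1]<-250)&(X[:,:,0]>350)
print("crate",m.sum(),cv2.minAreaRect(X[m][:,:2].astype(np.float32)))
for n in [(321,93),(423,127),(223,120),(390,250),(247,245)]:
    r=X[n[1]-14:n[1]+15,n[0]-14:n[0]+15].reshape(-1,3);q=r[r[:,2]>15];print(n,q.min(0).round(),q.max(0).round())
E
```

```text
272 144 993 ((641.9240112304688, 134.77328491210938), (47.490257263183594, 179.2331085205078), 11.71464729309082) 57.53781637156935
362 151 981 ((629.3406372070312, -118.59137725830078), (47.22810363769531, 179.812255859375), 20.717500686645508) 57.57931034733014
280 208 1057 ((456.9411926269531, 106.72926330566406), (179.47666931152344, 46.4842643737793), 74.85396575927734) 57.60349030534199
365 206 1035 ((472.6449890136719, -127.87425231933594), (178.70225524902344, 47.02357864379883), 69.69613647460938) 57.65855319388491
crate 848 ((534.3856811523438, -504.417236328125), (269.3210144042969, 414.91290283203125), 7.007719993591309)
(321, 93) [339. -36.  15.] [ 831.   41. 1123.]
(423, 127) [ 339. -320.   15.] [ 734.  -10. 1123.]
(223, 120) [339. -10.  15.] [ 731.  299. 1123.]
(390, 250) [ 327. -228.   15.] [ 377.  -10. 1123.]
(247, 245) [328. -10.  16.] [ 390.  229. 1123.]
```

View pics/crop.png

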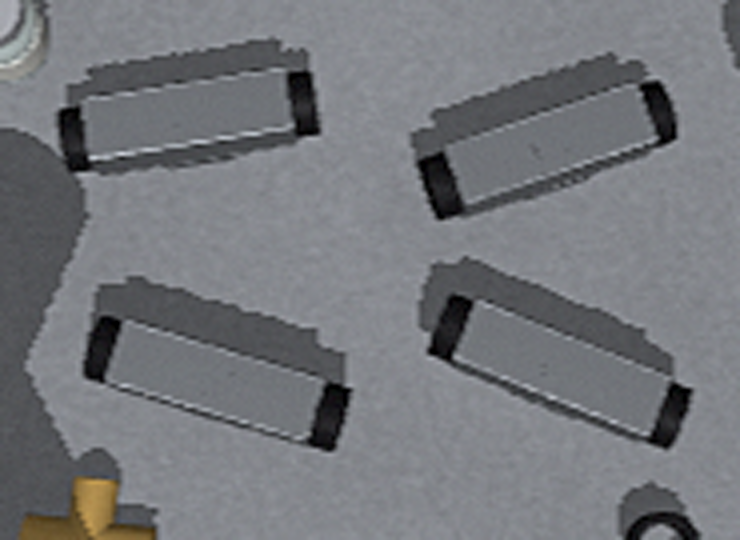

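All four are the plain grey valves: A (272,144), B (362,151), C (280,208) and D (365,206). The green and yellow look-alikes are outside the crop. I'll start with the +y end of C, fingers shut.

send_rows(targets=[[[0,0,0,0.135,-0.16,-0.06,1],[0,0,0,0.135,-0.16,-0.06,1],[0,0,0,0.135,-0.16,-0.06,1],[0,0,0,0.135,-0.16,-0.06,1],[0,0,0,0.135,-0.16,-0.06,1],[0,0,0,0.135,-0.16,-0.06,1],[0,0,0,0.135,-0.16,-0.06,1],[0,0,0,0.135,-0.16,-0.06,1],[0,0,0,0.135,-0.16,-0.06,1],[0,0,0,0.135,-0.16,-0.06,1],[0,0,0,0.135,-0.16,-0.06,1],[0,0,0,0,0,0,1]]], grip_force=20)

```text
time_s: 1.65
ee_pos: [483.2, 189.3, 80.7]
ee_rot: [-179.9, -0.0, 161.1]
force: [0.2, 0.4, 0.1]
gripper_width: 0.8
gripper_force: 0.0
```

```bash
python3 - <<'E'
from h import *
for p in [(421,157),(490,153),(500,240),(431,245)]: print(p,px2w("top",*p,55).round())
s=env.state();print(s["ee_rot"],s["force"],s["gripper_width"],s["time_s"])
E
```

```text
(421, 157) [ 616. -284.   55.]
(490, 153) [ 633. -477.   55.]
(500, 240) [ 392. -496.   55.]
(431, 245) [ 373. -309.   55.]
[-1.79910282e+02 -2.37104075e-03  1.61051004e+02] [0.20179424 0.4376216  0.07645535] 0.8116632496919218 1.65
```

send_rows(targets=[[[0,0,0,0,0,-0.05,1],[0,0,0,0,0,-0.05,1],[0,0,0,0,0,-0.0125,1],[0,0,0,0.0045,0.0175,-0.018,1],[0,0,0,0.0045,0.0175,-0.018,1],[0,0,0,0,0,0,1],[0,0,0,0,0,0,1],[0,0,0,0,0,0,1],[0,0,0,0,0,0,1],[0,0,0,0,0,0,1],[0,0,0,0,0,0,1]]])

```text
time_s: 2.75
ee_pos: [483.3, 200.1, 52.6]
ee_rot: [179.9, 0.0, 161.3]
force: [-0.1, 1.5, 3.6]
gripper_width: 0.1
gripper_force: 1.9
```

send_rows(targets=[[[0,0,0,0,-0.02,0.07,1],[0,0,0,0,0,0.07,1],[0,0,0,-0.0625,-0.22,0,1],[0,0,0,-0.0625,-0.22,0,1],[0,0,0,-0.0625,-0.22,0,1],[0,0,0,-0.0625,-0.22,0,1],[0,0,0,0,0,-0.05,1],[0,0,0,0,0,-0.05,1],[0,0,0,0,0,-0.012,1],[0,0,0,-0.005,-0.019,-0.019,1],[0,0,0,0,0,0,1]]])

```text
time_s: 3.85
ee_pos: [431.9, 16.8, 53.6]
ee_rot: [-180.0, -0.0, 161.4]
force: [-0.5, 0.2, 2.3]
gripper_width: 0.5
gripper_force: 1.4
```

send_rows(targets=[[[0,0,0,-0.005,-0.019,-0.018,1],[0,0,0,0,0,0,1],[0,0,0,0,0,0,1],[0,0,0,0,0,0,1],[0,0,0,0,0,0,1],[0,0,0,0,0,0,1],[0,0,0,0,0,0,1],[0,0,0,0,0,0,1]]])

```text
time_s: 4.65
ee_pos: [430.9, 12.2, 50.5]
ee_rot: [180.0, 0.0, 161.3]
force: [0.8, 0.8, 1.7]
gripper_width: 0.3
gripper_force: 0.7
```

```bash
cat >> h.py <<'E'
def avg(n=4):
    F=[]
    for _ in range(n):
        optics.grab_frame("top");s=env.state();F.append(s["force"])
    F=np.array(F);print(s["time_s"],F.mean(0).round(2),F.std(0).round(2),np.round(F[:,2],1))
E
python3 -c "
from h import *
avg(4)"
```

```text
4.85 [0.8  0.56 1.25] [0.7  0.63 0.16] [1.2 1.5 1.1 1.1]
```

send_rows(targets=[[[0,0,0,0.005,0.019,0.075,1],[0,0,0,0,0,0.075,1],[0,0,0,0.175,-0.155,0,1],[0,0,0,0.175,-0.155,0,1],[0,0,0,0,0,-0.05,1],[0,0,0,0,0,-0.05,1],[0,0,0,0,0,-0.012,1],[0,0,0,0.006,0.017,-0.018,1],[0,0,0,0.006,0.017,-0.018,1],[0,0,0,0,0,0,1],[0,0,0,0,0,0,1],[0,0,0,0,0,0,1]]])

```text
time_s: 6.05
ee_pos: [504.1, -39.1, 51.1]
ee_rot: [180.0, 0.0, 161.4]
force: [-0.8, 0.5, 1.4]
gripper_width: 0.9
gripper_force: 0.7
```

```bash
python3 -c "
from h import *
avg(7)"
```

```text
6.4 [-0.36  0.54  2.11] [0.24 0.67 0.4 ] [1.5 2.6 1.8 2.4 2.6 1.9 2.1]
```

send_rows(targets=[[[0,0,0,0,-0.02,0.07,1],[0,0,0,0,0,0.075,1],[0,0,0,-0.0775,-0.209,0,1],[0,0,0,-0.0775,-0.209,0,1],[0,0,0,-0.0775,-0.209,0,1],[0,0,0,-0.0775,-0.209,0,1],[0,0,0,0,0,-0.05,1],[0,0,0,0,0,-0.05,1],[0,0,0,0,0,-0.012,1],[0,0,0,-0.006,-0.018,-0.019,1]]])

```text
time_s: 7.4
ee_pos: [441.5, -212.9, 53.4]
ee_rot: [180.0, -0.0, 161.5]
force: [-0.6, -0.4, 1.7]
gripper_width: 0.4
gripper_force: 0.9
```

```bash
python3 -c "
from h import *
avg(4)"
```

```text
7.6 [-0.34  0.73  0.96] [0.45 0.51 0.31] [0.8 1.4 0.6 1. ]
```

send_rows(targets=[[[0,0,0,-0.007,-0.018,-0.018,1],[0,0,0,0,0,0,1],[0,0,0,0,0,0,1],[0,0,0,0,0,0,1],[0,0,0,0,0,0,1]]])

```text
time_s: 8.1
ee_pos: [439.7, -217.6, 50.1]
ee_rot: [180.0, 0.0, 161.3]
force: [0.3, 0.7, 1.0]
gripper_width: 0.6
gripper_force: 0.5
```

```bash
python3 -c "
from h import *
avg(6)"
```

```text
8.4 [0.26 0.81 1.06] [0.47 0.45 0.23] [0.8 0.8 1.4 1.1 1.  1.3]
```

send_rows(targets=[[[0,0,0,0.007,0.02,0.075,1],[0,0,0,0,0,0.075,1],[0,0,0.08,0.22,0.014,0,1],[0,0,0.08,0.22,0.014,0,1],[0,0,0.08,0.22,0.014,0,1],[0,0,0.08,0.22,0.014,0,1],[0,0,0.08,0.22,0.014,0,1],[0,0,0,0,0,0,1]]])

```text
time_s: 9.2
ee_pos: [666.1, -199.1, 79.0]
ee_rot: [-179.9, 0.2, -162.5]
force: [-0.0, 0.2, 0.0]
gripper_width: 0.6
gripper_force: 0.0
```

```bash
python3 -c "
from h import *
avg(4)"
```

```text
9.4 [-0.8   0.23 -0.21] [0.51 0.34 0.21] [-0.4 -0.4 -0.1  0.1]
```

send_rows(targets=[[[0,0,0,-0.024,-0.009,-0.05,1],[0,0,0,0,0,-0.05,1],[0,0,0,0,0,-0.005,1],[0,0,0,0.006,-0.016,-0.018,1],[0,0,0,0.006,-0.016,-0.018,1],[0,0,0,0,0,0,1],[0,0,0,0,0,0,1],[0,0,0,0,0,0,1]]])

```text
time_s: 10.2
ee_pos: [658.8, -207.9, 52.0]
ee_rot: [-180.0, 0.0, -162.7]
force: [-0.2, -0.1, 1.7]
gripper_width: 0.5
gripper_force: 0.7
```

```bash
python3 -c "
from h import *
avg(8)"
```

```text
10.6 [-0.24 -0.03  0.97] [0.75 0.28 0.4 ] [1.2 1.5 0.6 1.  1.3 1.2 0.7 0.2]
```

send_rows(targets=[[[0,0,0,0,0.02,0.07,1],[0,0,0,0,0,0.075,1],[0,0,0,-0.0775,0.208,0,1],[0,0,0,-0.0775,0.208,0,1],[0,0,0,-0.0775,0.208,0,1],[0,0,0,-0.0775,0.208,0,1],[0,0,0,0,0,-0.05,1],[0,0,0,0,0,-0.05,1],[0,0,0,0,0,-0.012,1],[0,0,0,-0.007,0.018,-0.019,1]]])

```text
time_s: 11.6
ee_pos: [596.2, -35.2, 55.2]
ee_rot: [-180.0, 0.1, -162.8]
force: [-0.1, -0.4, 3.9]
gripper_width: 0.1
gripper_force: 1.9
```

```bash
python3 -c "
from h import *
avg(4)"
```

```text
11.8 [-0.26 -0.68  3.  ] [0.33 0.54 0.88] [2.9 3.7 3.8 1.6]
```

send_rows(targets=[[[0,0,0,-0.007,0.018,-0.018,1],[0,0,0,0,0,0,1],[0,0,0,0,0,0,1],[0,0,0,0,0,0,1],[0,0,0,0,0,0,1]]])

```text
time_s: 12.3
ee_pos: [593.9, -30.1, 51.0]
ee_rot: [180.0, -0.0, -162.7]
force: [0.8, -0.2, 1.9]
gripper_width: 0.4
gripper_force: 0.6
```

```bash
python3 -c "
from h import *
avg(6)"
```

```text
12.6 [ 0.37 -0.46  0.97] [0.4  0.42 0.35] [0.8 0.9 0.5 1.5 0.7 1.4]
```

send_rows(targets=[[[0,0,0,0.007,-0.018,0.075,1],[0,0,0,0,0,0.075,1],[0,0,0,0.108,0.135,0,1],[0,0,0,0.108,0.135,0,1],[0,0,0,0.108,0.135,0,1],[0,0,0,0,0,-0.05,1],[0,0,0,0,0,-0.05,1],[0,0,0,0,0,-0.012,1],[0,0,0,0.004,-0.017,-0.018,1],[0,0,0,0.003,-0.017,-0.018,1],[0,0,0,0,0,0,1],[0,0,0,0,0,0,1]]])

```text
time_s: 13.8
ee_pos: [661.3, 39.8, 51.7]
ee_rot: [180.0, -0.0, -162.7]
force: [-0.5, 0.0, 2.0]
gripper_width: 0.2
gripper_force: 0.9
```

```bash
python3 -c "
from h import *
avg(8)"
```

```text
14.2 [-0.88 -1.38  2.78] [0.57 0.68 0.68] [2.  2.1 2.6 2.2 3.2 3.  2.8 4.2]
```

send_rows(targets=[[[0,0,0,0,0.02,0.07,1],[0,0,0,0,0,0.075,1],[0,0,0,-0.045,0.215,0,1],[0,0,0,-0.045,0.215,0,1],[0,0,0,-0.045,0.215,0,1],[0,0,0,-0.045,0.215,0,1],[0,0,0,0,0,-0.05,1],[0,0,0,0,0,-0.05,1],[0,0,0,0,0,-0.012,1],[0,0,0,-0.004,0.019,-0.019,1]]])

```text
time_s: 15.2
ee_pos: [625.2, 219.2, 54.8]
ee_rot: [180.0, 0.0, -162.8]
force: [-2.2, 1.2, 3.0]
gripper_width: 0.1
gripper_force: 1.8
```

```bash
python3 -c "
from h import *
avg(4)"
```

```text
15.4 [-0.71  1.38  3.41] [0.33 0.97 0.44] [3.2 2.8 3.5 4. ]
```

send_rows(targets=[[[0,0,0,-0.004,0.019,-0.018,1],[0,0,0,0,0,0,1],[0,0,0,0,0,0,1],[0,0,0,0,0,0,1],[0,0,0,0,0,0,1]]])

```text
time_s: 15.9
ee_pos: [623.8, 223.8, 50.6]
ee_rot: [-180.0, -0.0, -162.7]
force: [0.8, -0.3, 2.0]
gripper_width: 0.3
gripper_force: 0.6
```

```bash
python3 -c "
from h import *
avg(6)"
```

```text
16.2 [ 0.45 -0.4   1.22] [0.55 0.42 0.63] [0.6 2.1 1.1 0.7 0.8 2.1]
```

Raw Fz is mixed up with friction. Taking torques about the foot edge (Fz·51 − Fout·58), A, C and D stay constant, while B falls from 185 to 82 N·mm. I'll recheck B from its other end before lifting it.

send_rows(targets=[[[0,0,0,0.004,-0.019,0.075,1],[0,0,0,0,0,0.075,1],[0,0,0,0.02,-0.234,0,1],[0,0,0,0.02,-0.234,0,1],[0,0,0,0.02,-0.234,0,1],[0,0,0,0.02,-0.234,0,1],[0,0,0,0.02,-0.234,0,1],[0,0,0,0.02,-0.234,0,1],[0,0,0,0.02,-0.234,0,1],[0,0,0,0.02,-0.234,0,1],[0,0,0,0.02,-0.234,0,1],[0,0,0,0,0,0,1]]])

```text
time_s: 17.4
ee_pos: [660.9, -207.4, 81.5]
ee_rot: [-179.8, 0.1, -163.0]
force: [-0.8, 1.3, -0.1]
gripper_width: 0.4
gripper_force: 0.0
```

send_rows(targets=[[[0,0,0,0,0,-0.05,1],[0,0,0,0,0,-0.05,1],[0,0,0,0,0,-0.01,1],[0,0,0,0.007,-0.018,-0.019,1]]])

```text
time_s: 17.8
ee_pos: [661.8, -202.5, 55.0]
ee_rot: [179.9, -0.0, -162.6]
force: [-1.8, 0.8, 2.7]
gripper_width: 0.6
gripper_force: 1.3
```

```bash
python3 -c "
from h import *
avg(3);avg(3);avg(4);avg(4)"
```

```text
17.95 [0.17 1.   2.33] [0.39 0.42 0.54] [1.6 2.4 3. ]
18.1 [-0.42  1.12  2.83] [1.06 0.63 0.12] [2.8 3.  2.7]
18.3 [0.07 1.41 2.58] [0.29 0.25 0.09] [2.7 2.6 2.6 2.4]
18.5 [-0.23  1.12  2.  ] [0.37 0.38 0.33] [1.6 2.2 2.4 1.8]
```

send_rows(targets=[[[0,0,0,0.007,-0.018,-0.018,1],[0,0,0,0,0,0,1],[0,0,0,0,0,0,1],[0,0,0,0,0,0,1],[0,0,0,0,0,0,1]]])

```text
time_s: 19.0
ee_pos: [663.4, -208.4, 51.2]
ee_rot: [-180.0, -0.0, -162.7]
force: [0.7, 0.1, 2.0]
gripper_width: 0.4
gripper_force: 0.8
```

```bash
python3 -c "
from h import *
avg(6)"
```

```text
19.3 [ 0.36 -0.43  1.25] [0.49 0.68 0.2 ] [1.3 1.  1.5 0.9 1.3 1.4]
```

B is confirmed: the torque falls from about 190 to about 33 N·mm. Next I'll raise the arm, turn for the grasp, and check that B hasn't moved.

send_rows(targets=[[[0,0,0,-0.007,0.018,0.075,-1],[0,0,0,0,0,0.1,-1],[0,0,-0.09,0,-0.05,0.2,-1],[0,0,-0.09,0,-0.05,0.1,-1],[0,0,-0.09,0,0,0,-1],[0,0,-0.09,0,0,0,-1],[0,0,-0.09,0,0,0,-1],[0,0,-0.09,0,0,0,-1],[0,0,-0.09,0,0,0,-1],[0,0,-0.09,0,0,0,-1],[0,0,-0.09,0,0,0,-1],[0,0,-0.09,0,0,0,-1]]], grip_force=45)

```text
time_s: 20.5
ee_pos: [661.8, -224.1, 147.2]
ee_rot: [180.0, -0.0, 116.0]
force: [-0.6, -0.3, -0.2]
gripper_width: 90.5
gripper_force: 0.0
```

```bash
python3 - <<'E'
from h import *
im,d=optics.grab_frame("top");X=cloud("top",d);cv2.imwrite("pics/g.png",im[:,:,::-1])
M=((abs(X[:,:,2]-58)<7)&(d>0)&(X[:,:,0]>560)&(X[:,:,0]<690)&(X[:,:,1]<-10)&(X[:,:,1]>-230)).astype(np.uint8)
n,L,S,C=cv2.connectedComponentsWithStats(M);l=1+S[1:,4].argmax()
print(S[l],cv2.minAreaRect(X[L==l][:,:2].astype(np.float32)))
s=env.state();print(s["ee_rot"],s["qpos"])
E
```

```text
[330 135  62  33 958] ((628.2698974609375, -116.5133056640625), (47.4951286315918, 175.81309509277344), 21.02446937561035)
[ 1.79975241e+02 -9.19005844e-03  1.15803787e+02] [-1.96608530e+01  3.18951441e+01  7.71481877e+01  2.54908914e-02
  7.09458559e+01 -4.54729576e+01]
```

View pics/g.png

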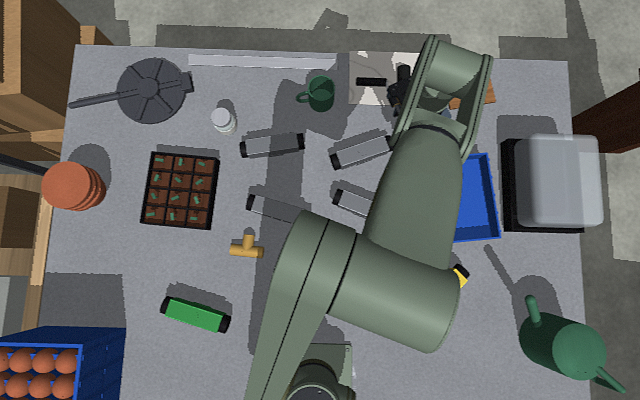

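The picture shows B unmoved at (362,151), with one end partly hidden by the arm. Next I'll align over its centre and descend.

send_rows(targets=[[[0,0,-0.054,-0.056,0.177,0,-1],[0,0,0,-0.056,0.177,0,-1],[0,0,0,-0.055,0.177,0,-1],[0,0,0,0,0,-0.165,-1],[0,0,0,0,0,-0.165,-1],[0,0,0,0,0,0,-1]]])

```text
time_s: 21.15
ee_pos: [625.2, -117.1, 76.7]
ee_rot: [-179.6, -0.3, 111.6]
force: [-1.6, -0.4, 0.7]
gripper_width: 91.2
gripper_force: 0.0
```

send_rows(targets=[[[0,0,0,0.015,-0.005,-0.15,-1],[0,0,0,0,0,-0.15,-1],[0,0,0,0,0,0,-1],[0,0,0,0,0,0,1],[0,0,0,0,0,0,1],[0,0,0,0,0,0,1],[0,0,0,0,0,0,1],[0,0,0,0,0,0,1],[0,0,0,0,0,0,1],[0,0,0,0,0,0,1],[0,0,0,0,0,0,1]]], grip_force=45)

```text
time_s: 22.25
ee_pos: [630.7, -119.8, 20.6]
ee_rot: [-179.9, -0.0, 111.5]
force: [-4.8, -1.8, 6.8]
gripper_width: 45.5
gripper_force: 45.0
```

send_rows(targets=[[[0,0,0,0,0,0.05,1],[0,0,0,0,0,0.1,1],[0,0,0,0,0,0.15,1],[0,0,0,0,0,0.15,1],[0,0,0,0,0,0.15,1],[0,0,0,0,0,0,1],[0,0,0,0,0,0,1]]])

```text
time_s: 22.95
ee_pos: [631.2, -119.0, 139.1]
ee_rot: [-180.0, -0.1, 111.5]
force: [-0.8, -0.3, -8.6]
gripper_width: 45.4
gripper_force: 45.0
```

```bash
python3 - <<'E'
from h import *
im,d=optics.grab_frame("scene");cv2.imwrite("pics/lift.png",im[:,:,::-1])
avg(4)
E
```

```text
23.2 [-0.27 -0.06 -7.73] [0.29 0.29 0.5 ] [-7.2 -8.6 -7.5 -7.6]
```

View pics/lift.png

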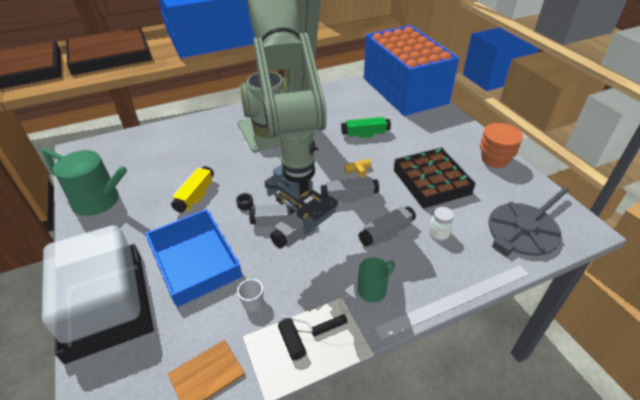

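The valve is held level at about (300,210) and weighs about 0.8 kg. Carrying it to the crate.

send_rows(targets=[[[0,0,0.08,-0.06,-0.13,0,1],[0,0,0.08,-0.06,-0.13,0,1],[0,0,0.08,-0.06,-0.13,0,1],[0,0,0.08,-0.06,-0.13,0,1],[0,0,0.08,-0.06,-0.13,0,1],[0,0,0.08,-0.06,-0.13,0,1],[0,0,0.08,-0.06,-0.13,0,1],[0,0,0.08,-0.06,-0.13,0,1],[0,0,0.08,-0.06,-0.13,0,1],[0,0,0.08,-0.06,-0.13,0,1],[0,0,0.02,-0.03,-0.07,0,1],[0,0,0,0,0,0,1]]])

```text
time_s: 24.4
ee_pos: [504.2, -395.5, 139.1]
ee_rot: [180.0, -0.1, -174.9]
force: [0.0, 0.3, -7.8]
gripper_width: 45.8
gripper_force: 45.0
```

```bash
python3 - <<'E'
from h import *
im,d=optics.grab_frame("top");cv2.imwrite("pics/over.png",cv2.resize(im[120:280,370:540,::-1],None,fx=3.5,fy=3.5))
s=env.state();print(s["ee_pos"],s["ee_rot"])
E
```

```text
[ 504.88270827 -393.95490798  139.18517066] [ 1.79909589e+02 -5.76228309e-02 -1.74868917e+02]
```

View pics/over.png

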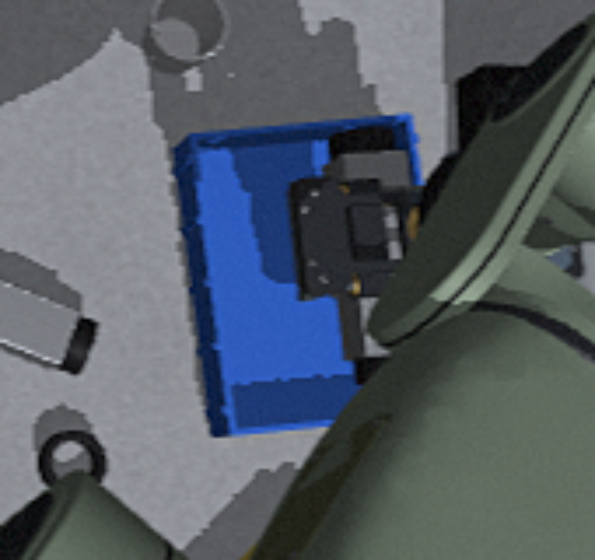

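The picture shows the valve over the crate and parallel to its long walls. The up-right offset is parallax from its height. Lowering.

send_rows(targets=[[[0,0,0,0,0,-0.1,1],[0,0,0,0,0,-0.15,1],[0,0,0,0,0,-0.15,1],[0,0,0,0,0,-0.08,1],[0,0,0,0,0,-0.04,1],[0,0,0,0,0,0,1],[0,0,0,0,0,0,1]]])

```text
time_s: 25.15
ee_pos: [506.6, -393.5, 37.2]
ee_rot: [-179.9, 0.1, -174.7]
force: [0.1, 0.3, -7.2]
gripper_width: 45.9
gripper_force: 45.0
```

send_rows(targets=[[[0,0,0,0,0,-0.02,1],[0,0,0,0,0,-0.02,1],[0,0,0,0,0,-0.01,1],[0,0,0,0,0,-0.01,1],[0,0,0,0,0,0,1],[0,0,0,0,0,0,1]]])

```text
time_s: 25.75
ee_pos: [505.7, -393.5, 25.6]
ee_rot: [-180.0, 0.0, -174.7]
force: [-3.1, 3.0, 4.5]
gripper_width: 46.3
gripper_force: 45.0
```

The force went from −7 to +4.5 N, so the valve is on the crate floor. Opening the fingers and retreating.

send_rows(targets=[[[0,0,0,0,0,0,-0.3],[0,0,0,0,0,0,-0.3],[0,0,0,0,0,0,-0.3],[0,0,0,0,0,0,-0.3],[0,0,0,0,0,0,-0.3],[0,0,0,0,0,0.1,-0.3],[0,0,0,0,0,0.2,-0.3],[0,0,0,0,0,0.25,-0.3],[0,0,0,0,0,0.25,-0.3],[0,0,0,0,0,0.25,-0.3]]])

```text
time_s: 26.75
ee_pos: [505.5, -393.3, 236.2]
ee_rot: [-180.0, 0.0, -174.7]
force: [0.3, -0.1, -0.7]
gripper_width: 59.2
gripper_force: 0.0
```

send_rows(targets=[[[0,0,0,-0.15,0.1,0.15,-0.3],[0,0,0,-0.15,0.1,0.1,-0.3],[0,0,0,-0.15,0.1,0,-0.3],[0,0,0,-0.15,0.1,0,-0.3],[0,0,0,0,0,0,-0.3],[0,0,0,0,0,0,-0.3]]])

```text
time_s: 27.35
ee_pos: [385.6, -313.5, 284.9]
ee_rot: [-179.9, 0.1, -174.7]
force: [-0.6, 0.7, 0.2]
gripper_width: 59.3
gripper_force: 0.0
```

```bash
python3 - <<'E'
from h import *
im,d=optics.grab_frame("scene");cv2.imwrite("pics/end.png",im[:,:,::-1])
X=cloud("scene",d)
m=(d>0)&(X[:,:,2]>50)&(X[:,:,2]<72)&(abs(X[:,:,0]-505)<100)&(abs(X[:,:,1]+393)<70)
print(m.sum(),cv2.minAreaRect(X[m][:,:2].astype(np.float32)),np.percentile(X[m][:,2],[10,50,90]))
E
```

```text
893 ((507.39459228515625, -392.9419250488281), (183.87704467773438, 45.8902587890625), 5.24252462387085) [56.83313505 60.14074163 62.54246723]
```

View pics/end.png

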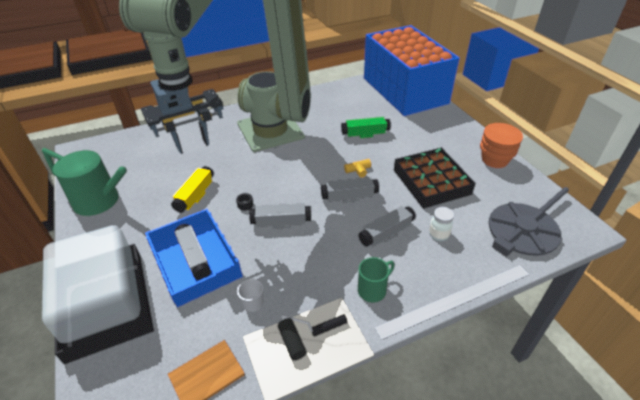

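The valve stands level in the middle of the crate at about (192,250), and the three seized valves are upright at (280,213), (350,187) and (387,225).

```bash
python3 -c "
from h import *
print(env.job_done())"
```

```text
the job is handed in; nothing more can be done
None
```

I found the free ball in the valve at top-picture pixel (362,151), whose tipping torque fell from about 190 to 33 N·mm. I set it down level on its foot in the middle of the crate and released it. The three seized valves still stand upright near where they started, and I handed the job in at about 27 s; it returned no verdict.

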